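# Re-index the mitre fence by one hole

### The arm

A 6-joint arm with a two-finger parallel gripper is mounted at the origin on the work surface. World frame = base frame: x ahead of the robot, y to its left, z up, the work surface at z = 0. Lengths are in m, angles in rad, forces in N, time in s.
With the tool pointing down it reaches from about 0.375 to 0.975 m from the base axis. Payload 3.8 kg.
Tool frame: the origin (TCP) lies midway between the tips of the shut fingers; the grasp point (between the pads) lies 19 mm behind it; z points along the fingers, y is the line along which they close (so a half turn about z gives the same grasp; the last joint's range is limited). The gripper opens to 85 mm and grips with 20 to 120 N. Pads are 22 mm wide; open, the fingers measure 114 mm over their backs; the gripper's body (76 mm by 85 mm) begins 54 mm behind the grasp point. The pads swing forward as they close: fully open they stand 13 mm farther back than shut.
Start: joints at [1.137, 0.264, 1.604, -0, 1.274, -0.037], TCP at [0.261, 0.623, 0.231] pointing down, gripper open.
Joint ranges: [-2.63, 2.63], [-0.94, 2.18], [0.31, 2.57], [-1.31, 4.45], [0, 2.66], [-2.55, 2.55]. Speed limits (rad/s): [2.57, 2.57, 3.14, 3.14, 3.14, 3.14].

### API

Orientations are given as a rotation vector (axis times angle).
In Python, from workcell import bot gives the robot as it stands.
- The arm moves only by the tool step_arm, never from a script. Its argument "motion" is a list of rows, each a list of 5 numbers: the finger opening in cm, from 0 to 8.54, then the shift along the tool's x, y, z in cm, then the turn about the tool's z in degrees. In form: [[claw, dx, dy, dz, twist], ...]. A call has 1 to 20 rows; each row is the pose to reach, as a shift and turn from the pose commanded when the call began, along the tool's axes at that moment; what a row does not reach only later rows make up. A row lasts 1/10 s, in which the tool goes at most 50 mm and 8.59 degrees, less where a joint would pass 70% of its speed; a pose out of reach is approached as far as the arm can. A call with a gripper value outside its range is refused whole. The fingers move at their own pace and stop on an object; "force" is the grip in N (left out, the last holds). Time passes only in rows, so rows that repeat a pose let the fingers close. It gives the time, the measured TCP pose, the force, the opening and the grip force at its end, in the units of the state.
- bot.read_state(): the state, without advancing time (a new reading comes with each control period).
- bot.read_camera(name): name is "scene" or "top" or "wrist"; returns (picture, depth): 480x640x3 uint8, red, green, blue; 480x640 float32, m along the optical axis (not along the pixel's ray), 0 where there is no reading.
- bot.calibration(name): a dict with "mtx" (3x3 intrinsics, pixels), "k1" (the pictures are not rectified: a ray, as slopes to the right and down, at radius r is drawn at 1 + k1 r^2 times it, then the intrinsics apply), "origin" and "orientation" of the camera in the world; the wrist camera has in their place "T_tool_cam" (4x4, takes a point from camera to tool coordinates, whose origin is the TCP and whose axes are the flange's). Camera axes: x right, y up, looking along -z (the intrinsics and any distortion apply to the point x, -y, -z); pixel columns grow to the right and rows downward; lengths in m; the calibration is good to about 2 mm. A picture is of the moment at which its call begins: read the wrist's pose just before it. calibration takes no time and is no camera call.
- bot.finish_job(): hands the job in; it is judged then, once.
The state is a dict: "time": time; "q": joint angles; "joint_vel": joint speeds; "joint_torque": joint torques, N m; "tool_pos": TCP position; "tcp_rot": TCP orientation; "wrist_force": force on the tool from outside, world axes, zero at the start; "torque": the same for the moment, N m; "width": opening from 0.0 (shut) to 1.0 (fully open); "grip_force": force on a finger pad.
Only numpy, scipy, OpenCV 4.12 (cv2) and the standard library are available. Lean on these libraries where they do the work, as an engineer would, in place of code of your own. Each camera call takes 0.05 s, during which the arm holds its last target. There are 200 camera calls.

### The job

The mitre fence on the bench is locked square by a spring index pin with a big pull ring. Hook a fingertip through the ring and under its top (do not pinch it), lift the pin out of its hole, swing the arm by its ring exactly one hole towards the side where the long board blank lies, and let the pin drop fully home in that hole. Do not swing on to the second hole, and leave everything else on the bench where it is.

Things in the scene. Friction and masses are not known exactly. Their poses are not given: they have to be found in the camera images.
- mitre_base: Fixed steel base plate of the mitre fence, 265 x 300 x 8 mm. Origin: on the arm's pivot axis, at bench height; its -x axis points roughly to the robot, +y to the robot's left, z up. An aluminium index arc (top 22 mm above the bench) lies 170 mm from the pivot on the -x side, with five square 13 mm holes at -30, -15, 0, 15, 30 degrees from -x (positive towards +y).
- mitre_arm (a joint): Angle of the low grey swing arm (top 36 mm above the bench; it points from pivot to pin; a wooden fence 340 mm long, 82 mm high stands crosswise behind the pivot). Rad; 0: pin in the middle hole (start); positive: ring end swings to the base's +y. One hole is 0.262 (45 mm at the ring); range +-0.62. With the pin out about 1 N at the ring turns it; it stays where left.
- index_pin (a joint): Lift of the round-ended 10 mm spring pin (m): 0 fully home (start), range 0 to 0.030. About 7 N starts it, 10 N holds it at 0.020. Raised more than 0.012 it clears its hole. Let go off a hole, it rests on the arc at about 0.012; let go over a hole (within about 4 mm), it springs home.
- ring_mid (a point): Centre of the steel pull ring on the pin, 109 mm above the bench with the pin home, 153 mm from the pivot. Fixed to the pin, it leans back 30 degrees towards the pivot, so its opening faces outwards along the arm and 30 degrees upwards. Inside diameter 60 mm, bar 8 mm. Below it the pin's housing ends 60 mm above the bench; before and behind the ring, above the arm, all is free.
- board_mid (a point): Centre of the long board blank, plain light wood, 220 x 75 x 26 mm, loose, lying flat beside the mitre fence, roughly lengthwise to the robot, on one side of it; the hand router plane lies on the other.
- router_plane: Loose hand router plane: black sole 75 x 170 x 12 mm with two round wooden knobs (to 57 mm high) and a steel cutter post (to 82 mm). Origin: centre of its underside. Leave alone.
- hammer: Loose hammer lying on the bench, 260 mm long. Leave alone.
- screwdriver: Loose wooden-handled screwdriver, 200 mm long, lying on the bench. Leave alone.
- glue: Loose standing glue bottle, 60 mm across, 150 mm high. Origin: centre of its underside. Leave alone.
- screw_jar: Loose glass jar, 64 mm across, 80 mm high. Origin: centre of its underside. Leave alone.
- offcut: Loose wooden offcut, 55 x 42 x 30 mm. Origin: centre of its underside. Leave alone.
- dust_brush: Loose bench brush, 220 mm long. Leave alone.

How it is judged:
By the outcome, as a careful person would: the job done as asked, in the order asked, and still so for the second after the job is handed in, with the robot touching nothing.
It also fails if it takes over 43 s, if anything falls off the work surface, if the arm or the gripper's body presses on something with over 40 N, if the wrist force passes 120 N, or if a joint passes its speed limit or range.

## Working session

There is one attempt and no reset: what is moved stays moved. The work goes in short steps, Python scripts to look and compute and a tool call to move; the robot and the scene stay as the last step left them, time stands still between calls to the robot, and variables do not carry over. Pictures are saved under pics/ and viewed, at most 10 in all, crops included, and the job is handed in when it is done.

Besides the shell and the picture viewer there is one more tool, called after "Emit:" by a JSON object that holds its "api" and its "payload". step_arm: Moves the arm, as the interface text tells. Its arguments: {"type":"object","properties":{"motion":{"type":"array","items":{"type":"array","items":{"type":"number"}}},"force":{"type":"number"}},"required":["motion"]}

```bash
ls; mkdir -p pics; cat > h.py <<'E'
import numpy as np, cv2
from scipy.spatial.transform import Rotation as R
from workcell import bot
def cam(name):
    s=bot.read_state(); im,d=bot.read_camera(name); c=bot.calibration(name)
    if name=="wrist":
        T=np.eye(4);T[:3,:3]=R.from_rotvec(s["tcp_rot"]).as_matrix();T[:3,3]=s["tool_pos"]
        c["T"]=T@np.array(c["T_tool_cam"])
    else:
        T=np.eye(4);o=np.array(c["orientation"],float)
        T[:3,:3]=o if o.shape==(3,3) else R.from_rotvec(o).as_matrix();T[:3,3]=c["origin"];c["T"]=T
    return im,d,c
def ray(c,u,v):
    K=np.array(c["mtx"]);xd=np.array([(u-K[0,2])/K[0,0],(v-K[1,2])/K[1,1]]);x=xd.copy()
    for _ in range(20): x=xd/(1+c["k1"]*(x@x))
    return c["T"][:3,3],c["T"][:3,:3]@np.array([x[0],-x[1],-1.])
def onz(c,u,v,z):
    o,r=ray(c,u,v);return o+r*(z-o[2])/r[2]
def dep(c,d,u,v):
    o,r=ray(c,u,v);return o+r*float(d[int(v),int(u)])
def save(n,im): cv2.imwrite("pics/"+n,im[:,:,::-1])
E
python3 - <<'E'
from h import *
import pickle
print(bot.read_state())
for n in("scene","top"):
    im,d,c=cam(n);save(n+"1.png",im);print(n,c["orientation"],c["origin"],c["T"][:3,:3],c["k1"]);pickle.dump((im,d,c),open(n+".p","wb"))
E
```

```text
pics
{'time': 0.0, 'q': array([ 1.13710389e+00,  2.64775735e-01,  1.60538116e+00,  1.62725348e-07,
        1.27369829e+00, -3.68597470e-02]), 'joint_vel': array([-0.00072499, -0.00172382,  0.00057587, -0.00301925, -0.00125704,
        0.00060317]), 'joint_torque': array([ 9.90231820e-04, -5.15100574e+01, -3.67314577e+01, -1.14864447e-04,
        1.27785842e-02,  1.94059493e-05]), 'tool_pos': array([0.26055463, 0.62188845, 0.22994294]), 'tcp_rot': array([-0.619157  , -3.07943542,  0.00345543]), 'wrist_force': array([ 0.21956161,  0.61054908, -0.54347295]), 'torque': array([-0.02223637, -0.01644937, -0.02840062]), 'grip_force': 0.0, 'width': 0.9965145167466604}
scene [0.27487588 0.89418356 2.36366675] [0.89759467 0.54386625 0.82328896] [[-0.80425075 -0.45522615  0.38203387]
 [ 0.59410251 -0.59971084  0.53608686]
 [-0.0149309   0.65811554  0.75276889]] -0.12447708299775115
top [ 0.0849177  -0.10608244 -1.54878556] [0.38614584 0.03688893 1.14122507] [[ 0.01899584  0.99237791 -0.12175894]
 [-0.99971168  0.02064136  0.01226738]
 [ 0.01468714  0.12149081  0.99248389]] -0.12084631897359922
```

View pics/scene1.png

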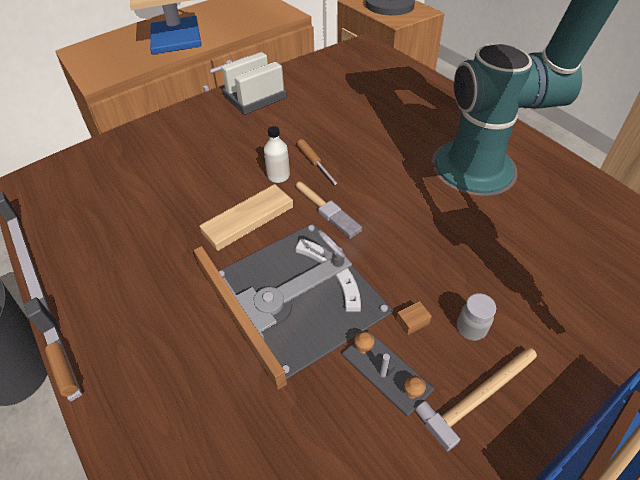

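View pics/top1.png

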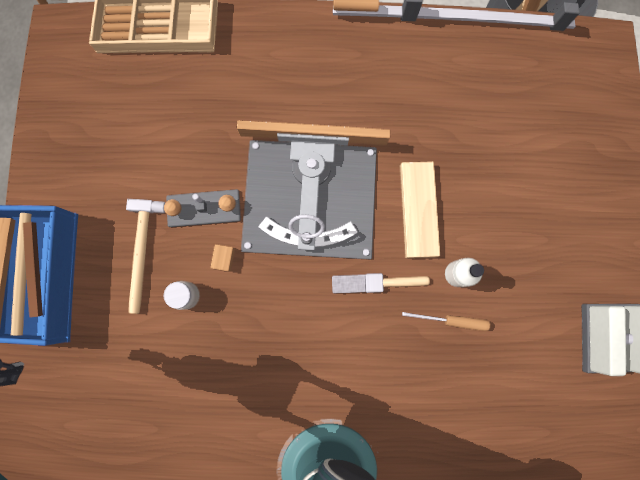

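The scene view shows the arm and ring around (338,250). In the top view the pivot is at about (312,163), the ring at (307,227) and the board at (420,210). The board is therefore on the robot's right (−y), so the arm should swing negative.

```bash
python3 - <<'E'
from h import *
import pickle
im,d,c=pickle.load(open("top.p","rb"))
for n,u,v,z in [("pivot",312,163,.04),("ring",306.5,227,.109),("pinaxis",306,240,.06),("board",420,210,.026),("bolt tl",255,146,.01),("bolt tr",373,152,.01),("bolt bl",247,245,.01),("bolt br",366,252,.01)]:
    print(n,onz(c,u,v,z).round(4), dep(c,d,u,v).round(4))
big=cv2.resize(im[190:270,250:370],None,fx=6,fy=6,interpolation=2)
s,ds,cs=pickle.load(open("scene.p","rb"))
b2=cv2.resize(s[210:290,280:400],None,fx=6,fy=6,interpolation=2)
w,_,_=cam("wrist")
save("w1.png",np.vstack([cv2.resize(np.hstack([big,b2]),(800,267)),cv2.resize(w,(440,330)) [:, :].repeat(1,0) if False else np.hstack([cv2.resize(w,(440,330)),np.zeros((330,360,3),np.uint8)])]))
E
```

```text
pivot [0.6905 0.0507 0.04  ] [0.6869 0.0505 0.0531]
ring [0.5339 0.0583 0.109 ] [0.5444 0.0598 0.0355]
pinaxis [0.5123 0.0597 0.06  ] [0.5104 0.0594 0.0763]
board [ 0.5905 -0.1976  0.026 ] [ 0.5909 -0.1981  0.0236]
bolt tl [0.7372 0.1855 0.01  ] [0.7376 0.1857 0.0088]
bolt tr [ 0.7289 -0.0912  0.01  ] [ 0.7273 -0.0906  0.0153]
bolt bl [0.5039 0.1949 0.01  ] [0.5034 0.1942 0.0146]
bolt br [ 0.4934 -0.0763  0.01  ] [ 0.4935 -0.0764  0.0093]
```

View pics/w1.png

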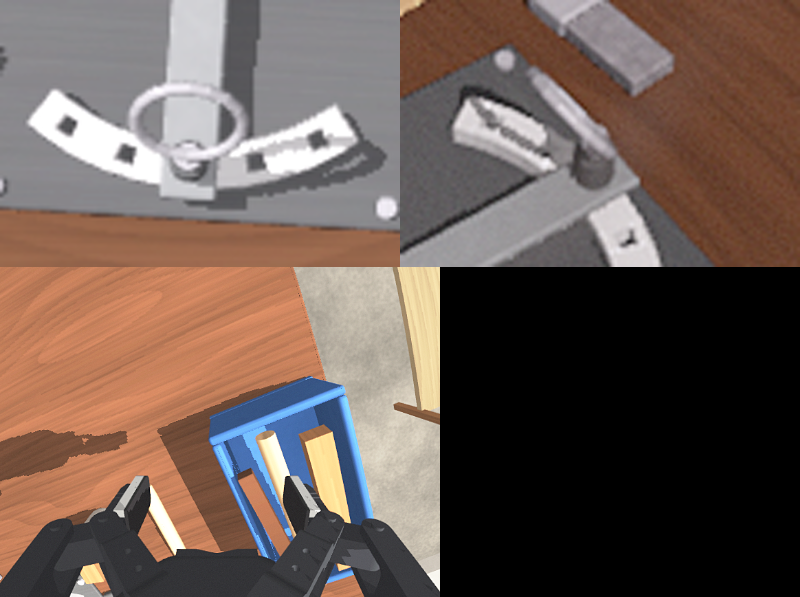

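Emit:
{"api": "step_arm", "payload": {"motion": [[4, -4, -3.4, 0, 6], [4, -8, -6.8, 0, 12], [4, -12, -10.2, 0, 18], [4, -16, -13.6, 0, 24], [4, -20, -17, 0, 30], [4, -24, -20.4, 0, 36], [4, -28, -24, 0, 42], [4, -32, -27.5, 0, 48], [4, -36, -31, 0, 54], [4, -40, -34.5, 0, 60], [4, -44, -38, 0, 65], [4, -47.6, -41.2, 0, 70], [4, -47.6, -41.2, 0, 70], [4, -47.6, -41.2, 0, 70]]}}

```text
time: 1.55
tool_pos: [0.5418, 0.055, 0.231]
tcp_rot: [2.278, 2.162, -0.001]
wrist_force: [0.3, 0.3, 0.2]
width: 0.466
grip_force: 0.0
```

```bash
python3 - <<'E'
from h import *
import pickle
im,d,c=cam("wrist");save("w2.png",im);pickle.dump((im,d,c),open("w2.p","wb"))
print(np.array(c["T_tool_cam"]).round(3))
s=bot.read_state();print(s["q"],R.from_rotvec(s["tcp_rot"]).as_matrix().round(3),s["tool_pos"])
E
```

```text
[[ 0.001  0.95   0.313  0.081]
 [ 1.    -0.001 -0.001  0.   ]
 [-0.     0.313 -0.95  -0.142]
 [ 0.     0.     0.     1.   ]]
[5.89077806e-02 1.67691974e-02 1.88472934e+00 1.38332842e-04
 1.24093944e+00 1.10171177e-01] [[ 0.051  0.999 -0.001]
 [ 0.999 -0.051  0.   ]
 [ 0.    -0.001 -1.   ]] [0.540946   0.05689169 0.23085474]
```

View pics/w2.png

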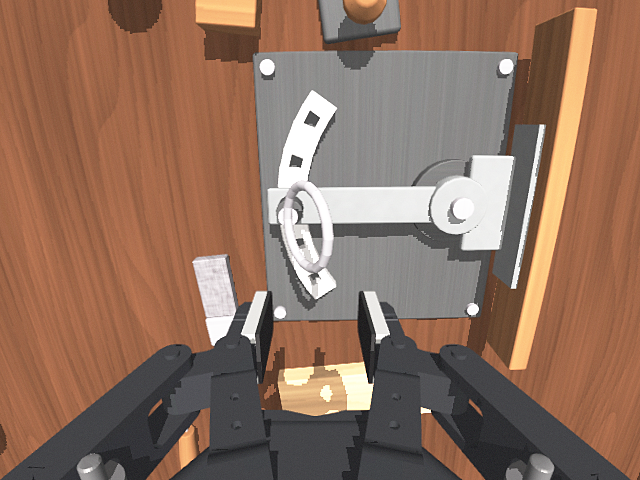

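The wrist view shows the ring around (307,227), the pivot at (463,208) and the left finger on the robot side. Next I'll measure the finger profile and the ring.

```bash
python3 - <<'E'
from h import *
import pickle
im,d,c=pickle.load(open("w2.p","rb"))
K=np.array(c["mtx"]);v,u=np.mgrid[0:480,0:640]
pt=cv2.undistortPoints(np.stack([u,v],-1).reshape(-1,1,2).astype(np.float32),K,np.array([c["k1"],0,0,0.])).reshape(480,640,2)
pc=np.stack([pt[...,0]*d,-pt[...,1]*d,-d],-1)
T=np.array(c["T_tool_cam"]);p=pc@T[:3,:3].T+T[:3,3]
ok=(d>0)&(p[...,2]<.02)&(p[...,2]>-.09)&(abs(p[...,1])<.09)&(abs(p[...,0])<.03)
P=p[ok]
print("finger profile: z, y ranges (mm)")
for z in range(-88,8,4):
    q=P[(P[:,2]*1e3>=z)&(P[:,2]*1e3<z+4)]
    out=[]
    for sgn in(-1,1):
        a=q[q[:,1]*sgn>0.002]
        if len(a)>5: out.append((len(a),*(np.percentile(a[:,1],[1,99])*1e3).round(1),*(np.percentile(a[:,0],[1,99])*1e3).round(1)))
    print(z,out)
# ring in world
W=p.copy(); Tw=c["T"]@np.linalg.inv(T); W=p@Tw[:3,:3].T+Tw[:3,3]
m=(d>0)&(u>270)&(u<345)&(v>170)&(v<285)&(W[...,2]>.066)&(W[...,2]<.16)
Q=W[m];print(len(Q),Q.mean(0),np.percentile(Q,[1,50,99],axis=0).round(4))
print("pivot",dep(c,d,463,208), onz(c,463,208,.05),"board etc")
e=cv2.resize(im[270:480,150:490],None,fx=2.3,fy=2.3,interpolation=2);save("w2c.png",e)
E
```

```text
finger profile: z, y ranges (mm)
-88 [(2769, np.float64(-62.7), np.float64(-2.4), np.float64(4.2), np.float64(18.6)), (2776, np.float64(2.4), np.float64(63.4), np.float64(4.3), np.float64(18.5))]
-84 [(2630, np.float64(-61.3), np.float64(-2.4), np.float64(-4.6), np.float64(18.4)), (2689, np.float64(2.4), np.float64(61.9), np.float64(-4.5), np.float64(18.5))]
-80 [(2623, np.float64(-59.9), np.float64(-2.7), np.float64(-9.7), np.float64(18.5)), (2642, np.float64(2.7), np.float64(60.6), np.float64(-9.4), np.float64(18.5))]
-76 [(2390, np.float64(-58.5), np.float64(-2.8), np.float64(-10.8), np.float64(18.3)), (2402, np.float64(2.9), np.float64(59.3), np.float64(-10.5), np.float64(18.4))]
-72 [(1394, np.float64(-57.6), np.float64(-14.9), np.float64(-10.9), np.float64(18.4)), (1402, np.float64(15.7), np.float64(57.8), np.float64(-11.2), np.float64(18.4))]
-68 [(1139, np.float64(-56.5), np.float64(-16.4), np.float64(-11.2), np.float64(18.1)), (1140, np.float64(17.0), np.float64(57.0), np.float64(-11.0), np.float64(18.2))]
-64 [(983, np.float64(-54.8), np.float64(-26.5), np.float64(-10.9), n
[... 2083 characters left out ...]

-12 [(172, np.float64(-32.1), np.float64(-19.4), np.float64(-8.7), np.float64(12.1)), (177, np.float64(20.0), np.float64(33.0), np.float64(-8.6), np.float64(12.3))]
-8 [(111, np.float64(-29.9), np.float64(-19.4), np.float64(-9.1), np.float64(11.9)), (103, np.float64(20.0), np.float64(31.2), np.float64(-9.7), np.float64(12.1))]
-4 [(34, np.float64(-24.6), np.float64(-19.4), np.float64(-8.9), np.float64(10.9)), (35, np.float64(20.1), np.float64(21.4), np.float64(-9.4), np.float64(11.0))]
0 []
4 []
2130 [0.53578423 0.06232716 0.11349153] [[0.5117 0.0264 0.075 ]
 [0.5374 0.0627 0.1181]
 [0.555  0.0967 0.1423]]
pivot [0.68753912 0.05463636 0.05071406] [0.68785199 0.05445573 0.05      ] board etc
```

View pics/w2c.png

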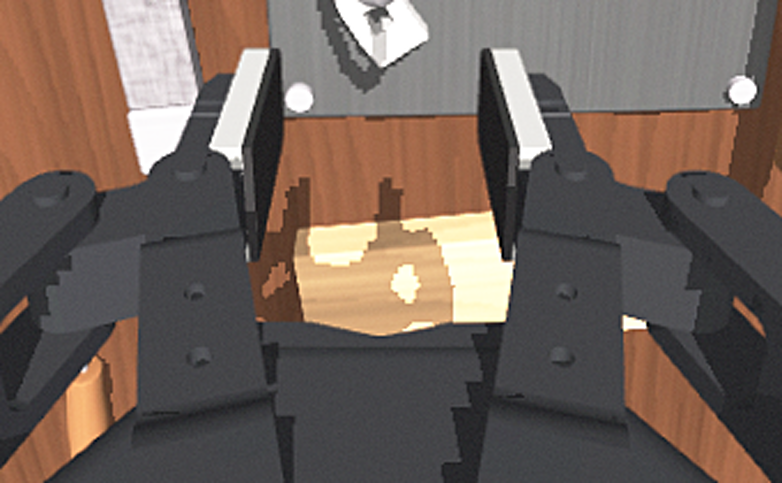

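Emit:
{"api": "step_arm", "payload": {"motion": [[1.8, 0, 0, 0, 0], [1.8, 0, 0, 0, 0], [1.8, 0, 0, 0, 0], [1.8, 0, 0, 0, 0]]}}

```text
time: 2.0
tool_pos: [0.5403, 0.0596, 0.2314]
tcp_rot: [2.272, 2.17, 0.0]
wrist_force: [1.1, 0.8, 0.1]
width: 0.213
grip_force: 0.0
```

```bash
cat > prof.py <<'E'
from h import *
import pickle
im,d,c=cam("wrist")
K=np.array(c["mtx"]);v,u=np.mgrid[0:480,0:640]
pt=cv2.undistortPoints(np.stack([u,v],-1).reshape(-1,1,2).astype(np.float32),K,np.array([c["k1"],0,0,0.])).reshape(480,640,2)
pc=np.stack([pt[...,0]*d,-pt[...,1]*d,-d],-1)
T=np.array(c["T_tool_cam"]);p=pc@T[:3,:3].T+T[:3,3]
ok=(d>0)&(p[...,2]<.02)&(p[...,2]>-.09)&(p[...,1]<-.001)&(p[...,1]>-.09)&(abs(p[...,0])<.03)
P=p[ok]*1e3
for z in range(-80,8,4):
    q=P[(P[:,2]>=z)&(P[:,2]<z+4)]
    if len(q)>5: print(z,"all",q[:,1].min().round(1),np.percentile(q[:,1],99).round(1),"| by x:",[(x,float(np.percentile(b[:,1],98).round(1))) for x in range(-12,20,4) for b in [q[(q[:,0]>=x)&(q[:,0]<x+4)]] if len(b)>3])
E
python3 prof.py
```

```text
-80 all -58.7 -1.7 | by x: [(-12, -41.8), (-8, -41.6), (-4, -41.5), (0, -41.9), (4, -41.7), (8, -1.4), (12, -2.9), (16, -8.5)]
-76 all -56.5 -2.0 | by x: [(-12, -39.5), (-8, -39.4), (-4, -39.6), (0, -39.6), (4, -39.4), (8, -1.5), (12, -8.8), (16, -8.9)]
-72 all -54.6 -9.0 | by x: [(-12, -37.1), (-8, -37.2), (-4, -38.3), (0, -38.5), (4, -13.2), (8, -9.0), (12, -37.6), (16, -9.0)]
-68 all -52.1 -9.2 | by x: [(-12, -35.1), (-8, -35.4), (4, -9.2), (8, -35.0), (12, -9.2), (16, -9.3)]
-64 all -49.5 -9.4 | by x: [(-12, -33.2), (-8, -33.5), (4, -9.3), (8, -9.4), (12, -33.0), (16, -9.3)]
-60 all -46.8 -10.0 | by x: [(-12, -30.7), (-8, -31.1), (-4, -30.6), (0, -30.7), (4, -30.0), (8, -9.6), (12, -10.5)]
-56 all -44.7 -10.3 | by x: [(-12, -29.2), (-8, -10.2), (-4, -27.1), (0, -25.9), (4, -24.5), (8, -12.5), (12, -10.3)]
-52 all -42.8 -10.2 | by x: [(-8, -10.3), (4, -23.7), (8, -10.1), (12, -10.6)]
-48 all -40.5 -10.2 | by x: [(-12, -10.4), (-8, -10.3), (-4, -10.2), (0, -10.2), (4, -10.3), (8, -10.3), (12, -10.7)]
-44 all -36.0 -10.1 | by x: [(-8, -10.2), (-4, -10.2), (0, -10.1), (4, -10.2), (8,
[... 206 characters left out ...]
, (8, -8.5), (12, -10.3)]
-32 all -22.2 -8.5 | by x: [(-12, -8.5), (0, -8.5), (4, -8.5), (8, -8.5), (12, -9.3)]
-28 all -22.3 -8.5 | by x: [(-8, -8.5), (-4, -8.5), (0, -8.4), (4, -8.5), (8, -8.6), (12, -9.8)]
-24 all -22.2 -8.5 | by x: [(-12, -8.5), (-8, -8.5), (4, -8.6), (8, -8.5), (12, -9.9)]
-20 all -22.2 -8.5 | by x: [(-4, -8.5), (0, -8.5), (4, -8.5), (8, -8.5), (12, -8.9)]
-16 all -21.8 -8.5 | by x: [(-12, -8.5), (-8, -8.4), (-4, -8.5), (4, -16.3), (8, -8.5), (12, -9.5)]
-12 all -22.3 -8.4 | by x: [(0, -8.5), (4, -8.4), (8, -8.5)]
-8 all -20.3 -8.4 | by x: [(-12, -8.4), (-8, -8.4), (-4, -8.4), (4, -16.3), (8, -8.6), (12, -9.1)]
-4 all -13.2 -8.4 | by x: [(0, -8.4), (4, -8.4), (8, -8.4)]
```

Emit:
{"api": "step_arm", "payload": {"motion": [[0.4, 0, 0, 0, 0], [0.4, 0, 0, 0, 0], [0.4, 0, 0, 0, 0], [0.4, 0, 0, 0, 0]]}}

```text
time: 2.45
tool_pos: [0.5407, 0.0586, 0.2313]
tcp_rot: [2.274, 2.168, -0.0]
wrist_force: [0.1, 0.3, -0.3]
width: 0.048
grip_force: 0.0
```

```bash
python3 prof.py
```

```text
-80 all -57.0 -1.7 | by x: [(-12, -38.8), (-8, -38.4), (-4, -38.2), (0, -38.6), (4, -38.7), (8, -1.4), (12, -3.2), (16, -5.6)]
-76 all -54.5 -2.1 | by x: [(-12, -36.0), (-8, -35.7), (-4, -35.7), (0, -35.8), (4, -35.9), (8, -1.3), (12, -5.4), (16, -5.4)]
-72 all -52.0 -5.0 | by x: [(-12, -33.3), (-8, -33.2), (-4, -34.0), (0, -33.9), (4, -5.0), (8, -5.0), (12, -5.1), (16, -5.2)]
-68 all -48.6 -4.7 | by x: [(-12, -30.5), (-8, -30.2), (0, -4.7), (4, -4.7), (8, -4.8), (12, -4.8), (16, -4.9)]
-64 all -45.1 -4.6 | by x: [(-12, -27.5), (-8, -27.5), (4, -4.7), (8, -4.5), (12, -4.7), (16, -6.4)]
-60 all -42.6 -4.5 | by x: [(-12, -25.4), (-8, -24.9), (-4, -24.2), (0, -22.7), (4, -22.3), (8, -4.3), (12, -4.6)]
-56 all -40.1 -4.1 | by x: [(-12, -4.1), (-8, -4.3), (-4, -22.6), (0, -21.7), (4, -19.9), (8, -4.1), (12, -4.7)]
-52 all -36.5 -3.8 | by x: [(-12, -3.8), (-8, -3.8), (-4, -4.6), (0, -3.8), (4, -17.7), (8, -3.7), (12, -4.3)]
-48 all -33.1 -3.2 | by x: [(-12, -3.6), (-8, -3.2), (-4, -3.2), (0, -3.2), (4, -3.2), (8, -3.7), (12, -4.0)]
-44 all -23.2 -3.2 | by x: [(4, -3.2), (8, -7.1), (12, -4.2)]
-40 all -18.0 -1.5 | by x: [(-12, -1.6), (-8, -1.6), (-4, -1.6), (0, -1.5), (4, -1.5), (8, -1.5), (12, -3.2)]
-36 all -14.8 -1.5 | by x: [(8, -1.5), (12, -2.6)]
-32 all -15.2 -1.6 | by x: [(4, -9.0), (8, -1.6), (12, -1.8)]
-28 all -15.2 -1.7 | by x: [(4, -8.8), (8, -1.7), (12, -1.7)]
-24 all -15.2 -1.7 | by x: [(4, -8.8), (8, -1.7), (12, -3.0)]
-20 all -15.1 -1.8 | by x: [(4, -8.9), (8, -1.8), (12, -1.8)]
-16 all -15.1 -1.5 | by x: [(-12, -1.5), (4, -8.7), (8, -1.8), (12, -1.8)]
-12 all -14.9 -1.5 | by x: [(-8, -1.5), (-4, -1.5), (0, -1.5), (4, -1.5), (8, -1.9), (12, -2.9)]
-8 all -13.5 -1.5 | by x: [(4, -1.5), (8, -1.5), (12, -2.7)]
-4 all -7.8 -1.6 | by x: [(8, -1.8)]
```

```bash
cat > ring.py <<'E'
from h import *
im,d,c=cam("wrist")
s=bot.read_state();print(s["tool_pos"].round(4),R.from_rotvec(s["tcp_rot"]).as_matrix()[:,1].round(4),s["joint_vel"].round(3)[:2])
K=np.array(c["mtx"]);v,u=np.mgrid[0:480,0:640]
pt=cv2.undistortPoints(np.stack([u,v],-1).reshape(-1,1,2).astype(np.float32),K,np.array([c["k1"],0,0,0.])).reshape(480,640,2)
W=np.stack([pt[...,0]*d,-pt[...,1]*d,-d],-1)@c["T"][:3,:3].T+c["T"][:3,3]
m=(d>0)&(np.hypot(W[...,0]-.535,W[...,1]-.055)<.06)&(W[...,2]>.088)&(W[...,2]<.15)
m&=~(cv2.dilate((W[...,2]>.15).astype(np.uint8),np.ones((5,5)))>0)
Q=W[m];n,lab=cv2.connectedComponents(m.astype(np.uint8));print(len(Q),n)
A=np.c_[Q[:,:2],np.ones(len(Q))];pl=np.linalg.lstsq(A,Q[:,2],rcond=None)[0]
print("slope deg",np.degrees(np.arctan(np.hypot(*pl[:2]))),"grad dir",pl[:2]/np.hypot(*pl[:2]))
t=Q[Q[:,2]>.1395];print("top pts",len(t),t.mean(0).round(4),t[:,1].min(),t[:,1].max(),Q[:,2].max())
print("y extents",np.percentile(Q[:,1],[1,99]),"mid",np.percentile(Q[:,1],[1,99]).mean())
E
python3 ring.py; python3 - <<'E'
import sys;sys.path.insert(0,'.')
import pickle
from h import *
im,d,c=pickle.load(open("top.p","rb"))
print("top view ring top bar centre (z .1384):",onz(c,305.8,216.5,.1384),onz(c,308.7,216.5,.1384))
E
```

```text
[0.5406 0.0585 0.2313] [ 0.9989 -0.0478 -0.    ] [-0.001  0.002]
1516 2
slope deg 58.66226793141288 grad dir [ 0.99922756 -0.03929724]
top pts 297 [0.5515 0.0595 0.1411] 0.04463964872211734 0.0760384360394489 0.14417786563195822
y extents [0.02581053 0.09704863] mid 0.061429577908026035
top view ring top bar centre (z .1384): [0.55115809 0.05959027 0.1384    ] [0.55128238 0.05370271 0.1384    ]
```

Emit:
{"api": "step_arm", "payload": {"motion": [[2.2, 0.1, 0.5, 0, 0], [2.2, 0.2, 1.1, 1, 0], [2.2, 0.2, 1.1, 2, 0], [2.2, 0.2, 1.1, 4, 0], [2.2, 0.2, 1.1, 6, 0], [2.2, 0.2, 1.1, 7.5, 0], [2.2, 0.2, 1.1, 8, 0], [2.2, 0.2, 1.1, 8, 0], [2.2, 0.2, 1.1, 8, 0], [2.2, 0.2, 1.1, 8, 0], [2.2, 0.2, 1.1, 8, 0]]}}

```text
time: 3.65
tool_pos: [0.5525, 0.0601, 0.1524]
tcp_rot: [2.273, 2.167, 0.002]
wrist_force: [-0.9, -0.7, 0.5]
width: 0.256
grip_force: 0.0
```

```bash
python3 - <<'E'
from h import *
a,_,_=cam("wrist");b,_,_=cam("scene")
save("w3.png",np.hstack([cv2.resize(a,(400,300)),cv2.resize(b[150:330,240:480],(400,300))]))
s=bot.read_state();print(s["tool_pos"],s["width"])
E
```

```text
[0.55223139 0.06010836 0.15207899] 0.2555408254328717
```

View pics/w3.png

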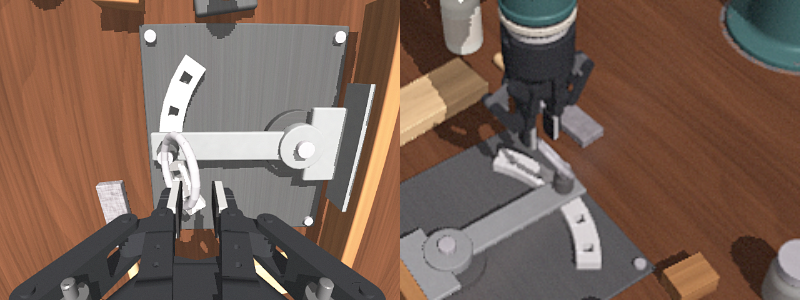

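The wrist view shows the ring's top bar (~(195,185)) between the two fingertips (178 and 217), so I can descend.

Emit:
{"api": "step_arm", "payload": {"motion": [[2.2, 0, 0, 1, 0], [2.2, 0, 0, 2, 0], [2.2, 0, 0, 3, 0], [2.2, 0, 0, 4, 0], [2.2, 0, 0, 5, 0], [2.2, 0, 0, 6, 0], [2.2, 0, 0, 6.3, 0], [2.2, 0, 0, 6.3, 0], [2.2, 0, 0, 6.3, 0], [2.2, 0, 0, 6.3, 0]]}}

```text
time: 4.75
tool_pos: [0.5524, 0.0601, 0.089]
tcp_rot: [2.273, 2.167, 0.002]
wrist_force: [0.6, -0.8, -0.4]
width: 0.257
grip_force: 0.0
```

Emit:
{"api": "step_arm", "payload": {"motion": [[2.2, 0, 0.2, 0, 0], [2.2, 0, 0.4, 0, 0], [2.2, 0, 0.5, 0, 0], [2.2, 0, 0.6, 0, 0], [2.2, 0, 0.7, 0, 0], [2.2, 0, 0.75, 0, 0], [2.2, 0, 0.75, 0, 0], [2.2, 0, 0.75, 0, 0]]}}

```text
time: 5.55
tool_pos: [0.5585, 0.0596, 0.088]
tcp_rot: [-2.273, -2.167, 0.002]
wrist_force: [-2.9, -0.2, 1.5]
width: 0.258
grip_force: 0.0
```

Emit:
{"api": "step_arm", "payload": {"motion": [[2.2, 0, 0.1, 0, 0], [2.2, 0, 0.15, 0, 0], [2.2, 0, 0.15, -0.1, 0], [2.2, 0, 0.15, -0.2, 0], [2.2, 0, 0.15, -0.3, 0], [2.2, 0, 0.15, -0.4, 0], [2.2, 0, 0.15, -0.5, 0], [2.2, 0, 0.15, -0.5, 0], [2.2, 0, 0.15, -0.5, 0]]}}

```text
time: 6.45
tool_pos: [0.5593, 0.0596, 0.0927]
tcp_rot: [-2.272, -2.167, 0.004]
wrist_force: [-6.5, -0.1, 1.5]
width: 0.261
grip_force: 0.0
```

Emit:
{"api": "step_arm", "payload": {"motion": [[2.2, 0, 0, -0.1, 0], [2.2, 0, 0, -0.2, 0], [2.2, 0, 0, -0.3, 0], [2.2, 0, 0, -0.4, 0], [2.2, 0, 0, -0.4, 0], [2.2, 0, 0, -0.4, 0]]}}

```text
time: 7.05
tool_pos: [0.5597, 0.0596, 0.0965]
tcp_rot: [-2.273, -2.167, 0.002]
wrist_force: [-5.7, 0.1, -3.6]
width: 0.258
grip_force: 3.2
```

Emit:
{"api": "step_arm", "payload": {"motion": [[2.2, 0, 0, -0.1, 0], [2.2, 0, 0.05, -0.2, 0], [2.2, 0, 0.05, -0.3, 0], [2.2, 0, 0.05, -0.4, 0], [2.2, 0, 0.05, -0.5, 0], [2.2, 0, 0.05, -0.5, 0]]}}

```text
time: 7.65
tool_pos: [0.5597, 0.0596, 0.101]
tcp_rot: [-2.272, -2.166, 0.004]
wrist_force: [-5.7, 0.4, -8.0]
width: 0.257
grip_force: 4.5
```

```bash
python3 - <<'E'
from h import *
a,_,_=cam("wrist");b,_,_=cam("scene")
save("w4.png",np.hstack([cv2.resize(a[180:450,180:460],(400,386)),cv2.resize(b[190:290,300:400],(400,386))]))
s=bot.read_state();print(s["tool_pos"],s["wrist_force"])
E
```

```text
[0.5596687  0.05960389 0.10087271] [-5.17201552 -0.92775934 -7.70233885]
```

View pics/w4.png

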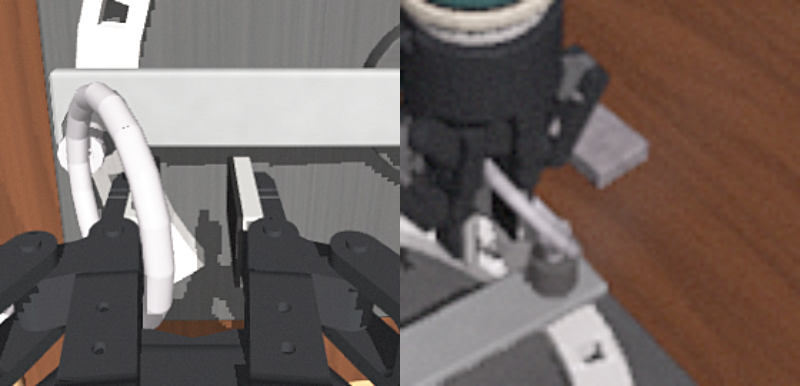

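The left fingertip is hooked under the ring's top, the right finger is clear by ~60 px, and the load is about 8 N. I'll keep lifting.

Emit:
{"api": "step_arm", "payload": {"motion": [[2.2, 0, 0, -0.2, 0], [2.2, 0, 0, -0.4, 0], [2.2, 0, 0, -0.6, 0], [2.2, 0, 0, -0.8, 0], [2.2, 0, 0, -1.0, 0], [2.2, 0, 0, -1.2, 0], [2.2, 0, 0, -1.4, 0], [2.2, 0, 0, -1.5, 0], [2.2, 0, 0, -1.5, 0]]}}

```text
time: 8.65
tool_pos: [0.5597, 0.0596, 0.1159]
tcp_rot: [-2.272, -2.166, 0.004]
wrist_force: [-4.7, 0.6, -10.1]
width: 0.257
grip_force: 5.2
```

```bash
cat > lift.py <<'E'
from h import *
s=bot.read_state();im,d,c=cam("wrist")
K=np.array(c["mtx"]);v,u=np.mgrid[0:480,0:640]
pt=cv2.undistortPoints(np.stack([u,v],-1).reshape(-1,1,2).astype(np.float32),K,np.array([c["k1"],0,0,0.])).reshape(480,640,2)
W=np.stack([pt[...,0]*d,-pt[...,1]*d,-d],-1)@c["T"][:3,:3].T+c["T"][:3,3]
g=im.min(2)
m=(d>0)&(W[...,2]>.075)&(W[...,2]<.18)&(g>110)&(np.hypot(W[...,0]-s["tool_pos"][0],W[...,1]-s["tool_pos"][1])<.07)
n,lab,st,ce=cv2.connectedComponentsWithStats(m.astype(np.uint8));k=1+st[1:,4].argmax()
Q=W[lab==k];print(st[k],"ring z 1,50,99.5%",np.percentile(Q[:,2],[1,50,99.5]).round(4),"far side y max",Q[:,1].max().round(4),"x",np.percentile(Q[:,0],[1,99]).round(4))
A=np.c_[Q[:,:2],np.ones(len(Q))];pl=np.linalg.lstsq(A,Q[:,2],rcond=None)[0]
print("plane z-int at ring0",pl@[.5345,.0603,1],"slope",np.degrees(np.arctan(np.hypot(*pl[:2]))),"dir deg",np.degrees(np.arctan2(pl[1],pl[0])))
print(s["tool_pos"].round(4),s["wrist_force"].round(1),s["time"])
E
python3 lift.py
```

```text
[ 220  237   83  173 5774] ring z 1,50,99.5% [0.0933 0.1473 0.1615] far side y max 0.0985 x [0.5113 0.5551]
plane z-int at ring0 0.12903358403364318 slope 59.91031113777846 dir deg -1.3705020829806498
[0.5597 0.0596 0.1159] [ -4.7   0.6 -10.1] 8.65
```

Pin lifted 20 mm. Swinging 15° towards the board (robot's right).

Emit:
{"api": "step_arm", "payload": {"motion": [[2.2, -0.335, 0.004, -1.5, -1.5], [2.2, -0.67, 0.02, -1.5, -3]]}}

```text
time: 8.9
tool_pos: [0.558, 0.0544, 0.132]
tcp_rot: [-2.211, -2.221, 0.005]
wrist_force: [-10.9, 10.7, -1.2]
width: 0.258
grip_force: 6.6
```

I mistakenly left dz at −1.5, which raised the tool another 15 mm. Checking before going on.

```bash
python3 lift.py; python3 - <<'E'
from h import *
a,_,_=cam("wrist");b,_,_=cam("top")
save("w5.png",np.hstack([cv2.resize(a[130:450,150:460],(400,412)),cv2.resize(b[140:280,240:380],(400,412))]))
E
```

```text
[ 234  218   75  149 4840] ring z 1,50,99.5% [0.085  0.1406 0.1695] far side y max 0.0935 x [0.5113 0.5547]
plane z-int at ring0 0.1227719822129284 slope 60.70311074905014 dir deg -0.018104815965294608
[0.558  0.0544 0.132 ] [-10.9  10.7  -1.2] 8.9
```

View pics/w5.png

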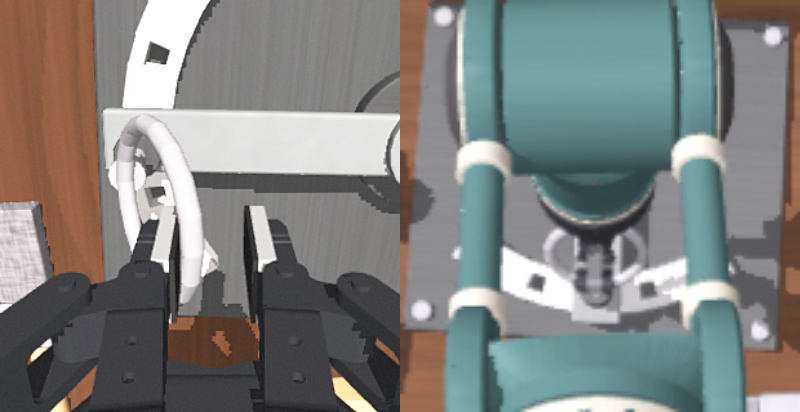

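The ring's top slid off the ledge onto the pad face, so the pin is about 12 mm up, probably resting on the arc. I'll back off, go down again and re-hook.

Emit:
{"api": "step_arm", "payload": {"motion": [[2.2, 0.2, -0.3, 0, 0], [2.2, 0.2, -0.6, 0, 0], [2.2, 0.2, -0.6, 1, 0], [2.2, 0.2, -0.6, 2, 0], [2.2, 0.2, -0.6, 3, 0], [2.2, 0.2, -0.6, 4, 0], [2.2, 0.2, -0.6, 4.2, 0], [2.2, 0.2, -0.6, 4.2, 0], [2.2, 0.2, -0.6, 4.2, 0]]}}

```text
time: 9.95
tool_pos: [0.5557, 0.0548, 0.0904]
tcp_rot: [2.216, 2.226, 0.001]
wrist_force: [0.1, -0.0, -0.9]
width: 0.255
grip_force: 0.0
```

```bash
python3 lift.py; python3 - <<'E'
from h import *
a,_,_=cam("wrist");b,_,_=cam("top")
save("w6.png",np.hstack([cv2.resize(a[130:450,150:460],(400,412)),cv2.resize(b[140:280,240:380],(400,412))]))
E
```

```text
[ 223  234   92  179 6612] ring z 1,50,99.5% [0.0755 0.1275 0.1426] far side y max 0.0959 x [0.5114 0.5549]
plane z-int at ring0 0.11096824692698937 slope 59.70559028654754 dir deg -0.6581437772989119
[0.5557 0.0548 0.0904] [ 0.1 -0.  -0.9] 9.95
```

View pics/w6.png

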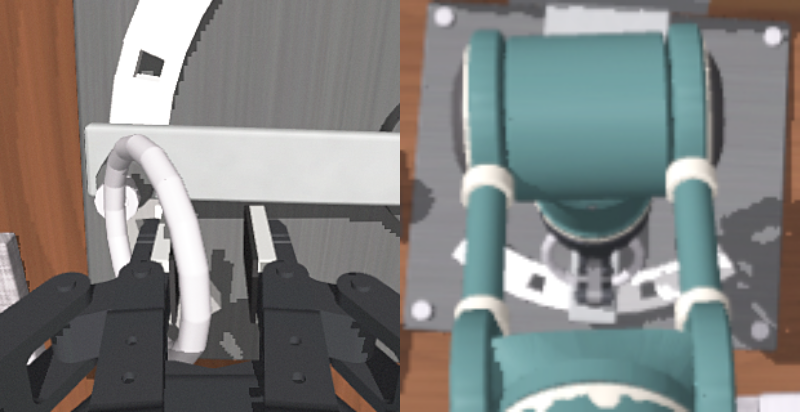

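The pin has sprung back home in the middle hole (ring top at 142.6 mm), so this is a clean restart. I'll realign and hook again.

Emit:
{"api": "step_arm", "payload": {"motion": [[2.2, 0.25, 0, 0, 1.5], [2.2, 0.48, 0, 0, 3], [2.2, 0.48, 0.2, 0, 3], [2.2, 0.48, 0.4, 0, 3], [2.2, 0.48, 0.55, 0, 3], [2.2, 0.48, 0.65, 0, 3], [2.2, 0.48, 0.65, -0.2, 3], [2.2, 0.48, 0.65, -0.4, 3], [2.2, 0.48, 0.65, -0.6, 3], [2.2, 0.48, 0.65, -0.8, 3], [2.2, 0.48, 0.65, -1.0, 3], [2.2, 0.48, 0.65, -1.2, 3], [2.2, 0.48, 0.65, -1.4, 3], [2.2, 0.48, 0.65, -1.6, 3], [2.2, 0.48, 0.65, -1.8, 3], [2.2, 0.48, 0.65, -2.0, 3], [2.2, 0.48, 0.65, -2.2, 3], [2.2, 0.48, 0.65, -2.4, 3], [2.2, 0.48, 0.65, -2.5, 3], [2.2, 0.48, 0.65, -2.5, 3]]}}

```text
time: 12.1
tool_pos: [0.5596, 0.0596, 0.1136]
tcp_rot: [-2.272, -2.166, 0.005]
wrist_force: [-3.7, 0.1, -9.4]
width: 0.262
grip_force: 5.1
```

```bash
python3 lift.py
```

```text
[ 220  238   83  172 5749] ring z 1,50,99.5% [0.0915 0.1451 0.1592] far side y max 0.0983 x [0.5113 0.5551]
plane z-int at ring0 0.12688615908550516 slope 59.819342333428004 dir deg -1.3503514017334075
[0.5596 0.0596 0.1136] [-3.7  0.1 -9.4] 12.1
```

Hooked again and lifted about 17 mm. Swinging with dz = 0 this time, first half.

Emit:
{"api": "step_arm", "payload": {"motion": [[2.2, -0.17, 0, 0, -0.75], [2.2, -0.335, 0, 0, -1.5], [2.2, -0.5, 0.01, 0, -2.25], [2.2, -0.67, 0.02, 0, -3], [2.2, -0.84, 0.03, 0, -3.75], [2.2, -1.0, 0.04, 0, -4.5], [2.2, -1.17, 0.055, 0, -5.25], [2.2, -1.34, 0.07, 0, -6], [2.2, -1.5, 0.09, 0, -6.75], [2.2, -1.67, 0.11, 0, -7.5], [2.2, -1.67, 0.11, 0, -7.5], [2.2, -1.67, 0.11, 0, -7.5]]}}

```text
time: 13.35
tool_pos: [0.5598, 0.0428, 0.1134]
tcp_rot: [-2.125, -2.31, 0.005]
wrist_force: [-4.7, -1.1, -10.3]
width: 0.261
grip_force: 5.2
```

```bash
python3 lift.py
```

```text
[ 220  238   83  172 5678] ring z 1,50,99.5% [0.0917 0.1452 0.1589] far side y max 0.0783 x [0.5117 0.5553]
plane z-int at ring0 0.12976198523688565 slope 59.72130511968484 dir deg 6.088808424403508
[0.5598 0.0428 0.1134] [ -4.7  -1.1 -10.3] 13.35
```

Tracking exactly (7.44°). Second half.

Emit:
{"api": "step_arm", "payload": {"motion": [[2.2, -0.17, 0, 0, -0.75], [2.2, -0.335, 0, 0, -1.5], [2.2, -0.5, 0.01, 0, -2.25], [2.2, -0.67, 0.02, 0, -3], [2.2, -0.84, 0.03, 0, -3.75], [2.2, -1.0, 0.04, 0, -4.5], [2.2, -1.17, 0.055, 0, -5.25], [2.2, -1.34, 0.07, 0, -6], [2.2, -1.5, 0.09, 0, -6.75], [2.2, -1.67, 0.11, 0, -7.5], [2.2, -1.67, 0.11, 0, -7.5], [2.2, -1.67, 0.11, 0, -7.5]]}}

```text
time: 14.6
tool_pos: [0.5623, 0.026, 0.1134]
tcp_rot: [-1.969, -2.444, 0.005]
wrist_force: [-3.9, -1.7, -9.8]
width: 0.255
grip_force: 5.3
```

```bash
python3 lift.py
```

```text
[ 220  238   83  172 5539] ring z 1,50,99.5% [0.0917 0.1458 0.1591] far side y max 0.0581 x [0.5151 0.5587]
plane z-int at ring0 0.13718809267015375 slope 59.60653204071597 dir deg 13.649588871476348
[0.5623 0.026  0.1134] [-3.9 -1.7 -9.8] 14.6
```

Rotated 15.0°. Lowering so the pin drops home.

Emit:
{"api": "step_arm", "payload": {"motion": [[2.2, 0, 0, 0.2, 0], [2.2, 0, 0, 0.4, 0], [2.2, 0, 0, 0.6, 0], [2.2, 0, 0, 0.8, 0], [2.2, 0, 0, 1.0, 0], [2.2, 0, 0, 1.2, 0], [2.2, 0, 0, 1.4, 0], [2.2, 0, 0, 1.6, 0], [2.2, 0, 0, 1.8, 0], [2.2, 0, 0, 2.0, 0], [2.2, 0, 0, 2.2, 0], [2.2, 0, -0.3, 2.4, 0], [2.2, 0, -0.6, 2.4, 0], [2.2, 0, -0.7, 2.4, 0], [2.2, 0, -0.7, 2.4, 0]]}}

```text
time: 16.15
tool_pos: [0.5591, 0.0249, 0.0925]
tcp_rot: [1.97, 2.444, 0.003]
wrist_force: [0.3, -0.1, -0.2]
width: 0.261
grip_force: 0.0
```

```bash
python3 lift.py
```

```text
[ 224  241   90  172 5631] ring z 1,50,99.5% [0.0756 0.1295 0.1427] far side y max 0.0582 x [0.5152 0.5585]
plane z-int at ring0 0.1210061878466856 slope 59.62719350297687 dir deg 13.616266798630722
[0.5591 0.0249 0.0925] [ 0.3 -0.1 -0.2] 16.15
```

Ring top is at 142.7 mm, the same as when home. Centring about the bar and withdrawing straight up.

Emit:
{"api": "step_arm", "payload": {"motion": [[2.2, 0, -0.1, 0, 0], [2.2, 0, -0.2, 0, 0], [2.2, 0, -0.2, -0.5, 0], [2.2, 0, -0.2, -1, 0], [2.2, 0, -0.2, -2, 0], [2.2, 0, -0.2, -3, 0], [2.2, 0, -0.2, -4, 0], [2.2, 0, -0.2, -5, 0], [2.2, 0, -0.2, -6, 0], [2.2, 0, -0.2, -8, 0], [2.2, 0, -0.2, -10, 0], [2.2, 0, -0.2, -13, 0], [2.2, 0, -0.2, -14, 0], [2.2, 0, -0.2, -14, 0], [2.2, 0, -0.2, -14, 0]]}}

```text
time: 17.7
tool_pos: [0.5551, 0.0245, 0.2305]
tcp_rot: [-1.971, -2.446, 0.001]
wrist_force: [-0.9, -0.1, -0.3]
width: 0.258
grip_force: 0.0
```

```bash
python3 ring.py; python3 - <<'E'
from h import *
a,_,_=cam("wrist");b,_,_=cam("scene")
save("w7.png",np.hstack([cv2.resize(a,(400,300)),cv2.resize(b[150:420,180:540],(400,300))]))
E
```

```text
[0.5546 0.0245 0.2297] [ 0.9772  0.2124 -0.0023] [-0.001  0.009]
1138 3
slope deg 58.43885531865211 grad dir [0.97402773 0.22642878]
top pts 315 [0.5544 0.0242 0.141 ] 0.008550548377391498 0.04040994528608145 0.1435103435673796
y extents [-0.00429315  0.05705534] mid 0.026381097929614492
```

View pics/w7.png

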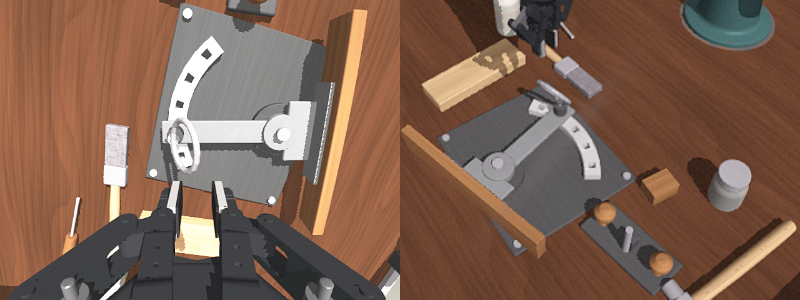

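The pictures show three free holes on the left of the arm and one on the board side. The ring's top points average 141.0 mm, against 141.1 mm at the start, so the pin is home, and nothing else has moved.

```bash
python3 -c "
from workcell import bot
print(bot.finish_job())"
```

```text
the job is handed in; nothing more can be done
None
```

The mitre arm is swung one hole (15°) towards the board and the pin is fully home there, handed in at about 18 s of the 43 s. On the first try I lifted too far: the ring slipped off and the pin dropped back into the middle hole, so I hooked it again and finished.

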